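# Fit new cells in the temperature logger and hold its sprung battery cover home

### The job

Put new cells in the temperature logger: drop one of the two cells into each bore of the case, button end up, then set the battery cover on it with its two spigots in the bores and press it down by its grip, against the spring contacts, until it sits flat on the case all round. Finish while still holding the cover pressed fully home, firmly but without forcing it, so that I can do up its two captive screws: do not let go. Leave the beaker, the brown dropper bottle and the blue-lidded jar standing where they are.

Things in the scene. Friction and masses are not known exactly. Their poses are not given: they have to be found in the camera images.
- seat (a point): Centre of the flat top rim of the logger case (where the cover seats), 76 mm above the worktop. The logger is a grey die-cast box, 50 mm (its x) by 124 mm (its y) and 76 mm tall, on a fixed dark base plate 74 x 150 x 6 mm, and does not move; its z is up. The front (-x) carries a display and four probe sockets that stand out 9 mm.
- bore_0 (a point): Centre of the mouth of one cell bore in the logger's top (24 mm along the logger's +y from seat), level with the rim. The bore is 29 mm wide, upright, with a 2 mm chamfer. In it a brass spring contact waits 51.5 mm below the rim, so a 50 mm cell that stands on it ends 1.5 mm below the rim.
- bore_1 (a point): The same for the other bore, 24 mm along the logger's -y from seat.
- contact_0 (a joint): How far the spring contact in bore_0 is pressed down, m: 0 at rest, about 0.0055 with a cell in it and the cover fully home, 0.009 at most. It carries a cell without giving way (preload 1.8 N) and stiffens by 0.6 N per mm, so the two push the closed cover up with about 10 N in all; let go, the cover springs up.
- contact_1 (a joint): The same for the contact in bore_1.
- cell_a_mid (a point): Centre (half-way up) of one C-size cell, an upright cylinder 26 mm in diameter and 50 mm tall, black with a copper band at the top and a small button on top, 55 to 85 g. It stands loose on the worktop, button up; its z points to the button.
- cell_b_mid (a point): The same for the other, identical cell. Either cell may go into either bore.
- cover_grip (a point): Centre of the black grip rib on the loose battery cover (about 0.12 kg): 14 mm thick along the cover's x, 50 mm long along its y, 26 mm tall, so it reaches 13 mm above this point and 13 mm below it down to the grey plate. At the start the cover lies on its spigots, rib up, this point 25 mm above the worktop. It fits either way round, its y along the logger's y.
- cover_under (a point): Centre of the underside of the cover's plate, 18 mm below cover_grip; meets seat when home. The plate is 50 (x) x 124 (y) x 5 mm; on it, 52 mm to each side along y, stands a screw head 13 mm wide and 8 mm tall; under it, 24 mm to each side along y, a round spigot 25 mm in diameter and 7 mm long with a chamfered end.
- beaker_mid (a point): Middle of a small glass beaker, 54 mm in diameter and 69 mm tall, a loose bystander.
- dropper_mid (a point): Middle of a brown dropper bottle, 34 mm in diameter and 102 mm tall, a loose bystander.
- blue_jar_mid (a point): Middle of a small jar with a blue lid, 52 mm in diameter and 71 mm tall, a loose bystander.
There are look-alikes about, which are no part of the job. What is shaped like the part that bears cell_a_mid but yellow is not meant.

How it is judged:
By the outcome, as a careful person would: the job done as asked, in the order asked, and still so for the second after the job is handed in, while the arm keeps its last pose, push and grip.
It also fails if it takes over 61 s, if anything falls off the work surface, if the arm or the gripper's body presses on something with over 40 N, if the wrist force passes 120 N, or if a joint passes its speed limit or range.

### The arm

A 7-joint arm with a two-finger parallel gripper is mounted at the origin on a cart in front of the work surface, level with it; the furniture and walls round the work are solid. World frame = base frame: x ahead of the robot, y to its left, z up, the work surface at z = 0. Lengths are in m, angles in degrees, forces in N, time in s.
With the tool pointing down it reaches from about 0.4 to 0.9 m from the base axis. Payload 5.5 kg.
Tool frame: the origin (TCP) lies at the very end of the fingers, on their centre line; the grasp point (between the pads) lies behind it (env.grip_depth is the z of the grasp point in the tool frame, in m); z points along the fingers, y is the direction in which the jaws open and shut (so a half turn about z gives the same grasp; the last joint's range is limited). The gripper opens to 85 mm and grips with 20 to 120 N. Pads are 22 mm wide; open, the fingers measure 114 mm over their backs; the gripper's body (76 mm by 85 mm) begins 54 mm behind the grasp point. The pads swing forward as they close: fully open they stand 13 mm farther back than shut.
Start: joints at [82.059, 28.699, -24.465, 88.831, 12.651, 65.22, -12.049], TCP at [0.254, -0.598, 0.231] pointing down, gripper open.
Joint ranges: [-164.97, 164.97], [-17.58, 116.51], [-87.97, 89.64], [11.32, 138.91], [-80.73, 260.73], [10.89, 115.49], [-147.41, 147.41]. Speed limits (degrees/s): [147.25, 147.25, 180, 180, 180, 180, 180].

### API

Orientations are given as [roll, pitch, yaw] about the fixed x, y, z axes, in that order (R = Rz(yaw) Ry(pitch) Rx(roll)).
In Python, from workcell import env gives the robot as it stands.
- The arm moves only by the tool arm_command, never from a script. Its argument "increments" is a list of rows, each an object of numbers: "dx", "dy", "dz": the shift along the world's x, y, z in mm; "twist": the turn about the world's z in degrees. In form: [{"dx": .., "dy": .., "dz": .., "twist": ..}, ...]. A call has 1 to 5 rows; each row is the pose to reach, as a shift and turn from the pose measured when the call began; what a row does not reach only later rows make up. A row lasts 1/10 s, in which the tool goes at most 50 mm and 8.59 degrees, less where a joint would pass 70% of its speed; a pose out of reach is approached as far as the arm can. A call with a gripper value outside its range is refused whole. "jaw" is the opening in per cent of the stroke, from 0 (shut) to 100 (fully open), set as the call begins (left out, the last holds). The fingers move at their own pace and stop on an object; "force" is the grip in N (left out, the last holds). Time passes only in rows, so rows that repeat a pose let the fingers close. It gives the time, the measured TCP pose, the force and the opening at its end, in the units of the state.
- env.state(): the state, without advancing time (a new reading comes with each control period).
- env.camera(name): name is "scene" or "side" or "wrist"; returns a dict with "img" (480x640x3 uint8, red, green, blue), "fx", "fy", "cx", "cy" (pixels), "eye" and "rotation" of the camera in the world; the wrist camera has in their place "hand_eye" (4x4, takes a point from camera to tool coordinates, whose origin is the TCP and whose axes are the flange's). Camera axes: x right, y down, z forward; pixel columns grow to the right and rows downward; lengths in m; the calibration is good to about 2 mm. A picture is of the moment at which its call begins: read the wrist's pose just before it. There is no depth.
- env.job_done(): hands the job in, once; it reports no verdict.
Trained networks look in the newest picture that a camera, given by its name, has taken for a name from the list of things; names that differ only in an ending like _2 or _b are one class to them, and where a whole thing is asked for, a point or a joint stands for the part that bears it (a point fixed in the world has none). Each returns a list of dicts, best first, with "confidence" (0 to 1); they miss things now and then, are a little off and sometimes report something else, mostly with a low value. They report only what shows in the picture. A call takes as long as a camera call. They do not tell look-alikes from the thing itself.
- env.search_frame(label, camera): "point" ([row, column] as shares, 0 to 1, of the picture: columns of its width, rows of its height, amid what is visible of it).
The state is a dict: "time": time; "joints": joint angles; "qd": joint speeds; "tau": joint torques, N m; "tool_pos": TCP position; "eef_rot": TCP orientation; "contact_force": force on the tool from outside, world axes, zero at the start; "torque": the same for the moment, N m; "gripper_width": finger opening in m.
Only numpy, scipy, OpenCV 4.12 (cv2) and the standard library are available. Lean on these libraries where they do the work, as an engineer would, in place of code of your own. Each camera call takes 0.05 s, during which the arm holds its last target. There are 200 camera calls.

## Working session

There is one attempt and no reset: what is moved stays moved. The work goes in short steps, Python scripts to look and compute and a tool call to move; the robot and the scene stay as the last step left them, time stands still between calls to the robot, and variables do not carry over. Pictures are saved under pics/ and viewed, on a budget of 10 in all, crops included, one or two more only if the job needs it, and the job is handed in when it is done.

Besides the shell and the picture viewer there is one more tool, called after ">>>" by a JSON object that holds its "name" and its "arguments". arm_command: Moves the arm, as the interface text tells. Its arguments: {"type":"object","properties":{"increments":{"type":"array","items":{"type":"object","properties":{"dx":{"type":"number"},"dy":{"type":"number"},"dz":{"type":"number"},"twist":{"type":"number"}}}},"jaw":{"type":"number"},"force":{"type":"number"}},"required":["increments"]}

```bash
mkdir -p pics; cat > h.py <<'E'
from workcell import env
import numpy as np, cv2
from scipy.spatial.transform import Rotation as R
def cam(n):
    s=env.state(); c=env.camera(n)
    if 'eye' in c: e=np.array(c['eye']); r=np.array(c['rotation'])
    else:
        T=np.eye(4); T[:3,:3]=R.from_euler('xyz',s['eef_rot'],degrees=True).as_matrix(); T[:3,3]=s['tool_pos']
        M=T@np.array(c['hand_eye']); e=M[:3,3]; r=M[:3,:3]
    c['e']=e
    if r.shape!=(3,3): r=R.from_euler('xyz',r,degrees=True).as_matrix()
    c['r']=r; return c
def px2w(c,u,v,z):
    d=c['r']@np.array([(u-c['cx'])/c['fx'],(v-c['cy'])/c['fy'],1]); return c['e']+d*(z-c['e'][2])/d[2]
def w2px(c,p):
    q=c['r'].T@(np.array(p)-c['e']); return np.array([c['fx']*q[0]/q[2]+c['cx'],c['fy']*q[1]/q[2]+c['cy']])
def save(c,f): cv2.imwrite('pics/'+f,c['img'][:,:,::-1])
E
python3 - <<'E'
from h import *
print(env.state(), env.grip_depth)
for n in ('scene','side','wrist'):
    c=cam(n); save(c,n+'0.png'); print(n,c['e'],c['r'].round(3).tolist(),c['fx'],c['cx'],c['cy'],c.get('rotation'))
    for l,z in (('seat',.076),('bore_0',.076),('cell_a_mid',.025),('cover_grip',.025),('cover_under',.007),('beaker_mid',.035),('dropper_mid',.05),('blue_jar_mid',.035)):
        for o in env.search_frame(l,n)[:4]:
            v,u=o['point'][0]*480,o['point'][1]*640
            print(l,round(o['confidence'],2),round(u),round(v),px2w(c,u,v,z).round(3))
E
```

```text
{'time': 0.0, 'joints': array([ 82.05700335,  28.75441851, -24.45367624,  88.89290792,
        12.6519599 ,  65.21791008, -12.05051822]), 'qd': array([-0.0706181 , -0.02289485,  0.01761043,  0.00432547, -0.03022169,
       -0.01638462, -0.04471037]), 'tau': array([-1.41937885e-04, -5.69525206e+01, -5.81619143e+00, -2.80947608e+01,
        1.06634747e-02,  1.19994584e-02, -3.13226121e-05]), 'tool_pos': array([ 0.25390604, -0.5976014 ,  0.23024274]), 'eef_rot': array([-1.79888546e+02, -3.41798260e-03,  2.30261836e+01]), 'contact_force': array([ 0.09099511,  0.27054773, -0.21002817]), 'torque': array([-0.01542474, -0.01254922,  0.05157031]), 'gripper_width': 0.08505134818246882} -0.0187
scene [-0.05791562 -0.34692655  0.6438892 ] [[0.494, -0.516, 0.7], [-0.869, -0.314, 0.382], [0.023, -0.797, -0.604]] 491.9927086630261 324.6313746081017 237.8713296184669 [-127.16436442   -1.28962495  -60.38813656]
seat 0.84 313 282 [ 0.481 -0.033  0.076]
bore_0 0.61 328 226 [0.638 0.026 0.076]
bore_0 0.58 316 279 [ 0.491 -0.033  0.076]
cell_a_mid 0.94 391 289 [ 0.587 -0.138  0.025]
cell_a_mid 0.59 351 2
[... 578 characters left out ...]
 [0.527 0.089 0.076]
bore_0 0.8 341 267 [0.527 0.084 0.076]
cell_a_mid 0.75 318 245 [ 0.602 -0.141  0.025]
cell_a_mid 0.64 304 249 [ 0.637 -0.112  0.025]
cell_a_mid 0.63 325 234 [ 0.587 -0.218  0.025]
cell_a_mid 0.52 303 257 [ 0.633 -0.061  0.025]
cover_grip 0.8 346 321 [0.507 0.236 0.025]
cover_under 0.63 347 318 [0.508 0.195 0.007]
beaker_mid 0.47 260 315 [0.693 0.247 0.035]
dropper_mid 0.59 274 270 [0.691 0.069 0.05 ]
dropper_mid 0.39 336 228 [ 0.555 -0.211  0.05 ]
blue_jar_mid 0.79 276 245 [ 0.712 -0.108  0.035]
wrist [ 0.33052843 -0.56494436  0.37363603] [[0.391, -0.872, -0.293], [-0.92, -0.37, -0.126], [0.001, 0.319, -0.948]] 425.32988965002613 317.81234505004704 232.5314846782843 None
```

View pics/scene0.png

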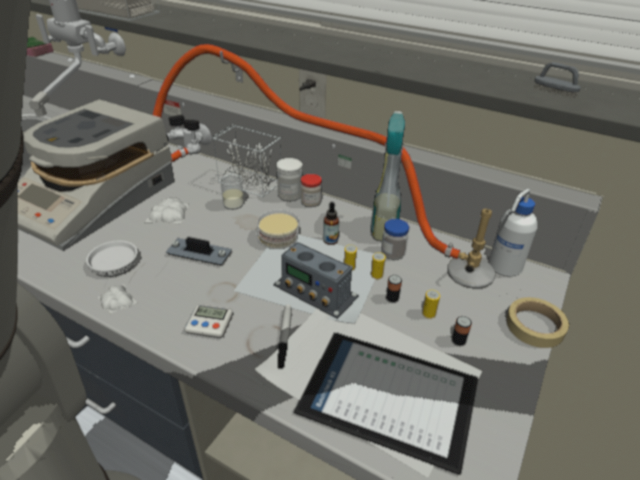

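View pics/side0.png

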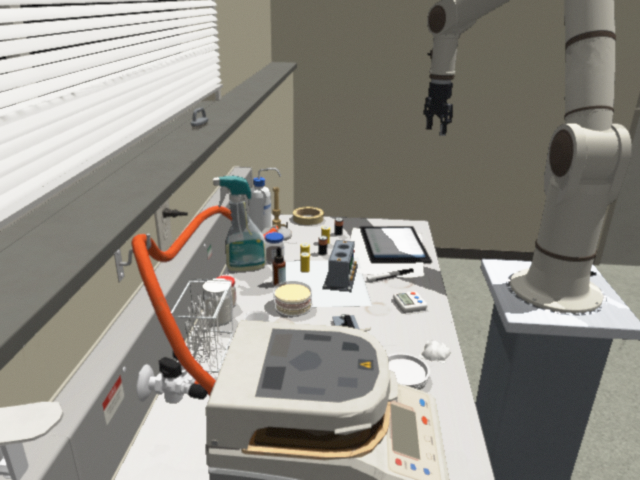

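The scene shows black/copper cells at (394,289) and (461,330). The look-alikes are yellow cells at (351,258), (378,265) and (431,304). The logger is at (317,275), with its top at about (318,262). The cover is at (199,249), the beaker at (232,190), the dropper bottle at (331,225) and the blue jar at (396,240). I choose the two black cells and will check them in a crop.

```bash
python3 - <<'E'
from h import *
c=cam('scene'); im=c['img'][:,:,::-1]
cv2.imwrite('pics/crop.png',cv2.resize(im[215:350,260:480],None,fx=3.6,fy=3.6,interpolation=cv2.INTER_CUBIC))
for u,v,z in ((394,289,.025),(461,330,.025),(431,304,.025),(378,265,.025),(351,258,.025),(318,262,.076),(199,247,.03),(396,238,.035),(331,225,.05),(232,190,.035)): print(u,v,px2w(c,u,v,z).round(3))
E
```

```text
394 289 [ 0.59  -0.142  0.025]
461 330 [ 0.555 -0.279  0.025]
431 304 [ 0.588 -0.214  0.025]
378 265 [ 0.637 -0.088  0.025]
351 258 [ 0.629 -0.033  0.025]
318 262 [ 0.531 -0.013  0.076]
199 247 [0.496 0.241 0.03 ]
396 238 [ 0.723 -0.088  0.035]
331 225 [0.675 0.039 0.05 ]
232 190 [0.696 0.314 0.035]
```

View pics/crop.png

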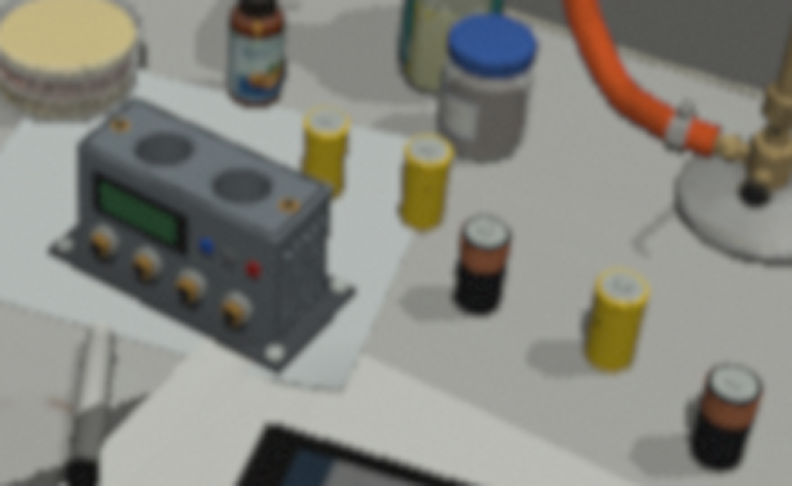

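The crop confirms the two black and copper-banded cells, at crop pixels (483,262) and (727,415), with a yellow one between them. The bores are at about (306,256) and (327,266) in the full picture. Now moving above the cells.

>>> {"name": "arm_command", "arguments": {"increments": [{"dx": 40, "dy": 30, "dz": 0, "twist": 8}, {"dx": 75, "dy": 62, "dz": 0, "twist": 16}, {"dx": 110, "dy": 97, "dz": 0, "twist": 24}, {"dx": 145, "dy": 132, "dz": 0, "twist": 32}, {"dx": 180, "dy": 167, "dz": 0, "twist": 40}], "jaw": 60, "force": 35}}

```text
time: 1.9
tool_pos: [0.4353, -0.4299, 0.2316]
eef_rot: [180.0, 0.0, 63.3]
contact_force: [1.3, -0.3, 0.5]
gripper_width: 0.0513
```

>>> {"name": "arm_command", "arguments": {"increments": [{"dx": 35, "dy": 35}, {"dx": 70, "dy": 75}, {"dx": 100, "dy": 120}, {"dx": 115, "dy": 165}, {"dx": 120, "dy": 200}]}}

```text
schema error: expected keys dx, dy, dz, twist
```

```bash
python3 - <<'E'
from h import *
c=cam('wrist'); save(c,'w1.png'); print(env.state()['tool_pos'],env.state()['eef_rot'])
for l,z in (('cell_a_mid',.025),('seat',.076),('bore_0',.076)):
    for o in env.search_frame(l,'wrist')[:6]:
        v,u=o['point'][0]*480,o['point'][1]*640
        print(l,round(o['confidence'],2),round(u),round(v),px2w(c,u,v,z).round(3))
E
```

```text
[ 0.44364498 -0.42032365  0.23231112] [179.79422211  -0.37744836  64.41939885]
```

View pics/w1.png

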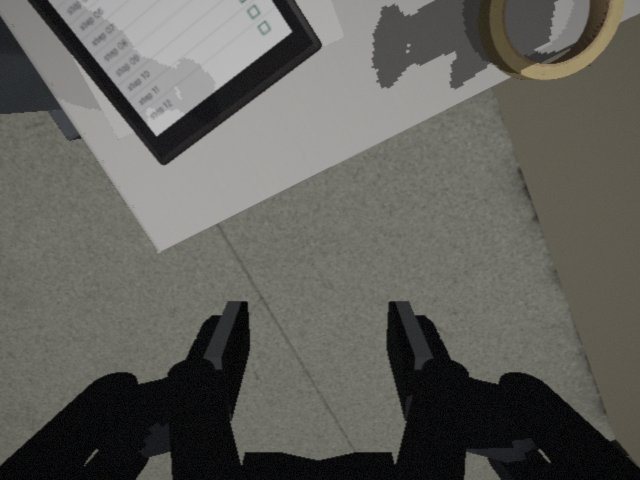

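The view shows the bench edge with no cells in it yet, because the second move was refused. All four keys are needed.

>>> {"name": "arm_command", "arguments": {"increments": [{"dx": 30, "dy": 30, "dz": 0, "twist": 0}, {"dx": 60, "dy": 65, "dz": 0, "twist": 0}, {"dx": 85, "dy": 105, "dz": 0, "twist": 0}, {"dx": 98, "dy": 150, "dz": 0, "twist": 0}, {"dx": 105, "dy": 190, "dz": 0, "twist": 0}]}}

```text
time: 2.6
tool_pos: [0.5411, -0.2393, 0.2314]
eef_rot: [180.0, -0.0, 63.1]
contact_force: [0.4, 0.2, -0.2]
gripper_width: 0.051
```

>>> {"name": "arm_command", "arguments": {"increments": [{"dx": 15, "dy": 20, "dz": 0, "twist": 0}, {"dx": 15, "dy": 20, "dz": 0, "twist": 0}]}}

```text
time: 2.8
tool_pos: [0.5576, -0.2163, 0.2319]
eef_rot: [179.9, -0.1, 63.2]
contact_force: [-0.9, -0.8, 0.2]
gripper_width: 0.0515
```

```bash
python3 - <<'E'
from h import *
c=cam('wrist'); save(c,'w2.png'); print(env.state()['time'],env.state()['tool_pos'],env.state()['eef_rot'])
for l,z in (('cell_a_mid',.025),('seat',.076),('bore_0',.076)):
    for o in env.search_frame(l,'wrist')[:6]:
        v,u=o['point'][0]*480,o['point'][1]*640
        print(l,round(o['confidence'],2),round(u),round(v),px2w(c,u,v,z).round(3))
E
```

```text
2.85 [ 0.55643649 -0.21919246  0.23157223] [ 1.79931248e+02 -7.85986586e-03  6.30862933e+01]
cell_a_mid 0.9 310 86 [ 0.592 -0.137  0.025]
cell_a_mid 0.79 350 177 [ 0.589 -0.215  0.025]
seat 0.78 182 27 [ 0.536 -0.069  0.076]
bore_0 0.96 179 27 [ 0.534 -0.069  0.076]
```

View pics/w2.png

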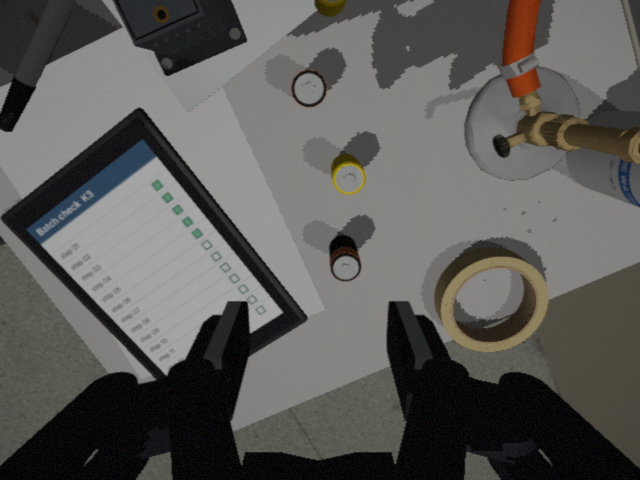

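The wrist view shows the tops of black cells at (309,89) and (346,267). The yellow one is at (348,178) and the logger corner is at the top left.

```bash
cat >> h.py <<'E'
def circ(img,u,v,w=30,r=(8,30)):
    g=cv2.cvtColor(img,cv2.COLOR_RGB2GRAY); u0,v0=max(0,u-w),max(0,v-w)
    g=cv2.resize(g[v0:v+w,u0:u+w],None,fx=3,fy=3,interpolation=cv2.INTER_CUBIC)
    h=cv2.HoughCircles(g,cv2.HOUGH_GRADIENT,1,40,param1=100,param2=15,minRadius=r[0]*3,maxRadius=r[1]*3)
    return [] if h is None else [(a/3+u0,b/3+v0,q/3) for a,b,q in h[0][:3]]
E
python3 - <<'E'
from h import *
c=cam('wrist')
for u,v in ((309,89),(346,267)):
    print(px2w(c,u,v,.05).round(4))
    for a,b,q in circ(c['img'],u,v,28,(11,20)): print(round(a),round(b),q,px2w(c,a,b,.05).round(4))
print(w2px(c,env.state()['tool_pos']))
E
```

```text
[ 0.5878 -0.1455  0.05  ]
308 78 15.400001 [ 0.5904 -0.1387  0.05  ]
[ 0.5505 -0.2829  0.05  ]
346 259 14.666667 [ 0.5537 -0.2767  0.05  ]
[317.03284569 320.62579965]
```

>>> {"name": "arm_command", "arguments": {"increments": [{"dx": -2, "dy": -25, "dz": -35, "twist": 0}, {"dx": -4, "dy": -50, "dz": -70, "twist": 0}, {"dx": -4, "dy": -62, "dz": -110, "twist": 0}, {"dx": -4, "dy": -62, "dz": -110, "twist": 0}, {"dx": -4, "dy": -62, "dz": -110, "twist": 0}]}}

```text
time: 3.55
tool_pos: [0.5501, -0.2847, 0.1208]
eef_rot: [-179.9, 0.0, 62.7]
contact_force: [0.0, 0.8, 0.3]
gripper_width: 0.0513
```

```bash
python3 - <<'E'
from h import *
c=cam('wrist'); p=env.state()['tool_pos']; print(p)
im=c['img'].copy()
def ring(z,x,y,col):
    for t in np.linspace(0,6.28,40):
        a=w2px(c,[x+.013*np.cos(t),y+.013*np.sin(t),z]); cv2.circle(im,(int(a[0]),int(a[1])),1,col,-1)
ring(.05,.552,-.281,(0,255,0)); ring(0,.552,-.281,(255,0,255))
c['img']=im; save(c,'w3.png')
E
```

```text
[ 0.55179351 -0.28404013  0.12245465]
```

View pics/w3.png

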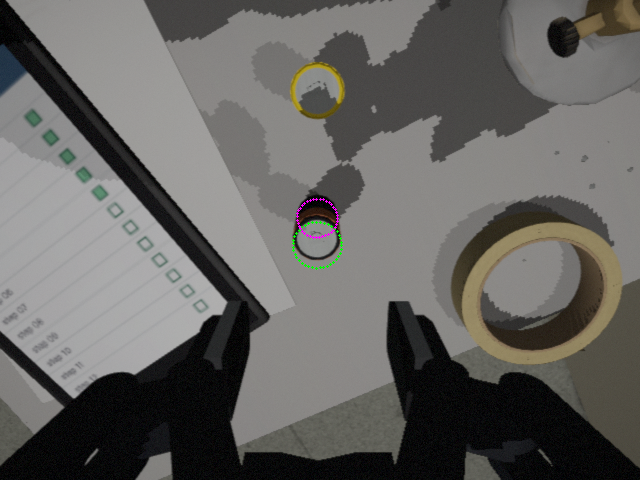

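The cell top shows at (317,239), about 2 mm beyond my predicted ring. So the cell is at (0.553,-0.279), midway between the fingers. Descend and grip.

>>> {"name": "arm_command", "arguments": {"increments": [{"dx": 1, "dy": 5, "dz": -35, "twist": 0}, {"dx": 1, "dy": 5, "dz": -70, "twist": 0}, {"dx": 1, "dy": 5, "dz": -100, "twist": 0}, {"dx": 1, "dy": 5, "dz": -102, "twist": 0}, {"dx": 1, "dy": 5, "dz": -102, "twist": 0}]}}

```text
time: 4.1
tool_pos: [0.5543, -0.2785, 0.0224]
eef_rot: [179.8, -0.0, 62.8]
contact_force: [0.8, 0.1, -0.2]
gripper_width: 0.0516
```

>>> {"name": "arm_command", "arguments": {"increments": [{"dx": 0, "dy": 0, "dz": 0, "twist": 0}, {"dx": 0, "dy": 0, "dz": 0, "twist": 0}, {"dx": 0, "dy": 0, "dz": 0, "twist": 0}, {"dx": 0, "dy": 0, "dz": 0, "twist": 0}, {"dx": 0, "dy": 0, "dz": 0, "twist": 0}], "jaw": 0}}

```text
time: 4.6
tool_pos: [0.5565, -0.279, 0.0254]
eef_rot: [179.5, -0.0, 62.8]
contact_force: [-1.6, 1.9, 8.5]
gripper_width: 0.0245
```

>>> {"name": "arm_command", "arguments": {"increments": [{"dx": 0, "dy": 0, "dz": 40, "twist": 0}, {"dx": -5, "dy": 15, "dz": 85, "twist": 0}, {"dx": -15, "dy": 50, "dz": 120, "twist": 0}, {"dx": -25, "dy": 90, "dz": 145, "twist": 0}, {"dx": -35, "dy": 130, "dz": 155, "twist": 0}]}}

```text
time: 5.1
tool_pos: [0.5233, -0.1482, 0.1846]
eef_rot: [179.1, -0.1, 62.8]
contact_force: [1.2, -0.2, -0.7]
gripper_width: 0.0247
```

>>> {"name": "arm_command", "arguments": {"increments": [{"dx": -10, "dy": 30, "dz": 10, "twist": 0}, {"dx": -15, "dy": 55, "dz": 10, "twist": 0}, {"dx": -20, "dy": 65, "dz": 10, "twist": 0}, {"dx": -20, "dy": 65, "dz": 10, "twist": 0}]}}

```text
time: 5.5
tool_pos: [0.5029, -0.0821, 0.1952]
eef_rot: [179.1, -0.0, 63.0]
contact_force: [0.4, -0.0, -0.2]
gripper_width: 0.0245
```

```bash
python3 - <<'E'
from h import *
s=env.state(); print(s['time'],s['tool_pos'],s['eef_rot'],s['gripper_width'])
c=cam('wrist'); im=c['img'].copy(); p=s['tool_pos']
k=cam('scene'); b=[px2w(k,305.6,256.1,.076),px2w(k,327.2,266.4,.076)]
print(b, np.degrees(np.arctan2(*(b[0]-b[1])[[1,0]])))
for q in b:
    for t in np.linspace(0,6.28,40):
        a=w2px(c,q+.0145*np.array([np.cos(t),np.sin(t),0])); cv2.circle(im,(int(a[0]),int(a[1])),1,(0,255,0),-1)
c['img']=im; save(c,'w4.png')
E
```

```text
5.5 [ 0.50285301 -0.08210825  0.1952134 ] [ 1.79093841e+02 -3.11073420e-02  6.29592614e+01] 0.024461845363099612
[array([0.53411198, 0.01469177, 0.076     ]), array([ 0.52932461, -0.03311937,  0.076     ])] 84.28198924150824
```

View pics/w4.png

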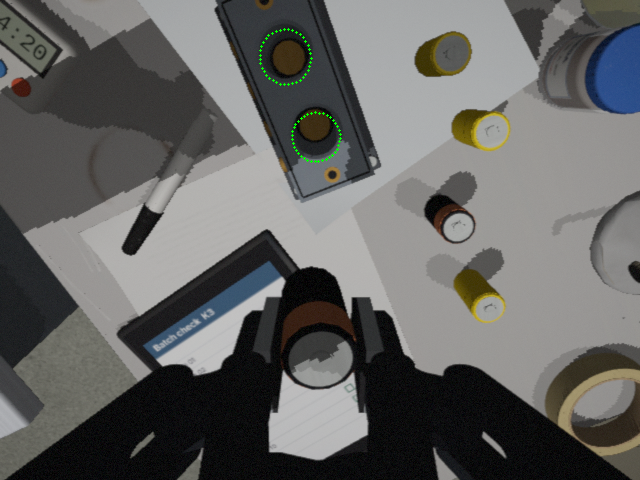

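The cell is held upright, with its top at (320,358). The rings predicted from the scene camera lie on both bore mouths, at (286,56) and (317,137). Next I'll measure the bores and the in-hand offset numerically.

```bash
python3 - <<'E'
from h import *
c=cam('wrist'); s=env.state(); p=s['tool_pos']; print(p)
for n,u,v in (('s0',264,2),('s1',332,175),('m0',286,57),('m1',317,136)): print(n,px2w(c,u,v,.076).round(4))
for dz in (.022,.026,.030):
    t=px2w(c,320,358,p[2]+dz); print(dz,(t-p).round(4))
for h in ((286,57),(317,136)): print(circ(c['img'],*h,40,(20,32)))
# predicted silhouette rows of bottom disc if cell axis at TCP
for z in (-.022,-.026): print([w2px(c,p+np.array([np.cos(a)*.013,np.sin(a)*.013,z])).round() for a in np.radians([63,153,243,333])])
for z in (.024,.028): print([w2px(c,p+np.array([np.cos(a)*.013,np.sin(a)*.013,z])).round() for a in np.radians([63,153,243,333])])
E
```

```text
[ 0.50341414 -0.08506327  0.1944107 ]
s0 [0.538 0.042 0.076]
s1 [ 0.5282 -0.0604  0.076 ]
m0 [0.5353 0.0121 0.076 ]
m1 [ 0.5308 -0.035   0.076 ]
0.022 [-0.0001 -0.001   0.022 ]
0.026 [0.0011 0.0016 0.026 ]
0.03 [0.0023 0.0041 0.03  ]
[(np.float32(296.5), np.float32(45.5), np.float32(25.933334))]
[(np.float32(311.83334), np.float32(127.5), np.float32(24.4))]
[array([317., 267.]), array([287., 295.]), array([317., 322.]), array([347., 295.])]
[array([317., 263.]), array([287., 291.]), array([317., 317.]), array([347., 290.])]
[array([319., 324.]), array([279., 360.]), array([319., 392.]), array([359., 359.])]
[array([319., 331.]), array([278., 367.]), array([319., 400.]), array([360., 366.])]
```

>>> {"name": "arm_command", "arguments": {"increments": [{"dx": 14, "dy": 25, "dz": -15, "twist": 0}, {"dx": 27, "dy": 51, "dz": -40, "twist": 0}, {"dx": 27, "dy": 51, "dz": -60, "twist": 0}, {"dx": 27, "dy": 51, "dz": -70, "twist": 0}]}}

```text
time: 6.05
tool_pos: [0.5297, -0.0348, 0.1221]
eef_rot: [179.3, 0.0, 62.6]
contact_force: [0.2, -0.2, -1.5]
gripper_width: 0.0246
```

```bash
cat >> h.py <<'E'
def avg(n=6,name='scene'):
    L=[];
    for i in range(n):
        c=env.camera(name); s=env.state(); L.append(np.r_[s['tool_pos']*1000,[(x+90)%360-90 if k==2 else x%360 for k,x in enumerate(s['eef_rot'])],s['contact_force']])
    L=np.array(L); print('avg',L.mean(0).round(2),'sd',L.std(0).round(1)[:4],'t',s['time'],'w',s['gripper_width']); return c,L.mean(0)
E
python3 - <<'E'
from h import *
c,m=avg(); save(c,'s5.png')
E
```

```text
avg [ 5.3011e+02 -3.5430e+01  1.2373e+02  1.7921e+02  1.8000e+02  6.2560e+01
  1.2000e-01 -3.5000e-01 -6.3000e-01] sd [0.9 0.2 1.5 0.1] t 6.35 w 0.024634609270597314
```

>>> {"name": "arm_command", "arguments": {"increments": [{"dx": 0.5, "dy": 1.5, "dz": -12, "twist": 0}, {"dx": 0.5, "dy": 1.5, "dz": -22, "twist": 0}, {"dx": 0.5, "dy": 1.5, "dz": -28, "twist": 0}, {"dx": 0.5, "dy": 1.5, "dz": -32, "twist": 0}]}}

```text
time: 6.75
tool_pos: [0.5321, -0.0298, 0.0951]
eef_rot: [179.1, -0.2, 62.7]
contact_force: [-12.2, 11.4, 41.3]
gripper_width: 0.0242
```

```bash
python3 - <<'E'
from h import *
c,m=avg(4,'wrist'); save(c,'w6.png')
E
```

```text
avg [532.13 -29.73  94.96 179.05 359.79  62.74  -6.49   7.23  20.33] sd [0.  0.  0.1 0. ] t 6.95 w 0.024555860301019306
```

View pics/w6.png

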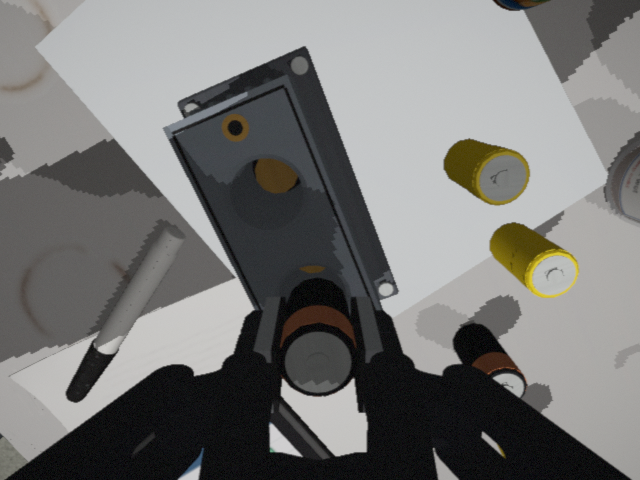

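The cell is blocked on the rim at 41 N, with the bore mouth peeking out behind it at (312,267). The far screw is at (235,127) and the far bore at about (267,192). I'll relieve the push and re-measure from this close view.

>>> {"name": "arm_command", "arguments": {"increments": [{"dx": 0, "dy": 0, "dz": 10, "twist": 0}, {"dx": 0, "dy": 0, "dz": 10, "twist": 0}, {"dx": 0, "dy": 0, "dz": 10, "twist": 0}]}}

```text
time: 7.25
tool_pos: [0.5321, -0.0302, 0.1048]
eef_rot: [179.0, -0.2, 62.7]
contact_force: [0.2, -0.8, -0.9]
gripper_width: 0.0243
```

```bash
python3 - <<'E'
from h import *
c,m=avg(5,'wrist'); save(c,'w7.png')
p=m[:3]/1000; T=np.eye(4); T[:3,:3]=R.from_euler('xyz',m[3:6],degrees=True).as_matrix(); T[:3,3]=p
M=T@np.array(c['hand_eye']); c['e']=M[:3,3]; c['r']=M[:3,:3]
# screw/bore circles by Hough near expectation; overlay of model
im=c['img'].copy()
ctr=np.array([.5325,-.0095,.076]); d=np.array([.096,.995,0]); n=np.array([.995,-.096,0])
for k in (52,24,-24):
  for t in np.linspace(0,6.28,60):
    r=.0145 if k!=52 else .006
    a=w2px(c,ctr+d*k/1000+r*np.array([np.cos(t),np.sin(t),0]))
    cv2.circle(im,(int(a[0]),int(a[1])),0,(0,255,0),-1)
for i,j in ((-25,62),(25,62),(25,-62),(-25,-62)):
  a=w2px(c,ctr+d*j/1000+n*i/1000); cv2.circle(im,(int(a[0]),int(a[1])),3,(255,0,0),-1)
for t in np.linspace(0,6.28,60):
  for z,col in ((-.0235,(255,255,0)),(.0265,(255,0,255))):
    q=T@np.array([.013*np.cos(t),.013*np.sin(t),-z,1]); a=w2px(c,q[:3]); cv2.circle(im,(int(a[0]),int(a[1])),0,col,-1)
cv2.imwrite('pics/w7o.png',cv2.resize(im[60:460,120:500,::-1],None,fx=1.5,fy=1.5))
E
```

```text
avg [ 5.3174e+02 -3.0320e+01  1.0442e+02  1.7909e+02  3.5982e+02  6.2700e+01
  4.0000e-02  1.4000e-01 -4.9000e-01] sd [0.1 0.1 0.1 0. ] t 7.5 w 0.02437414405272127
```

View pics/w7o.png

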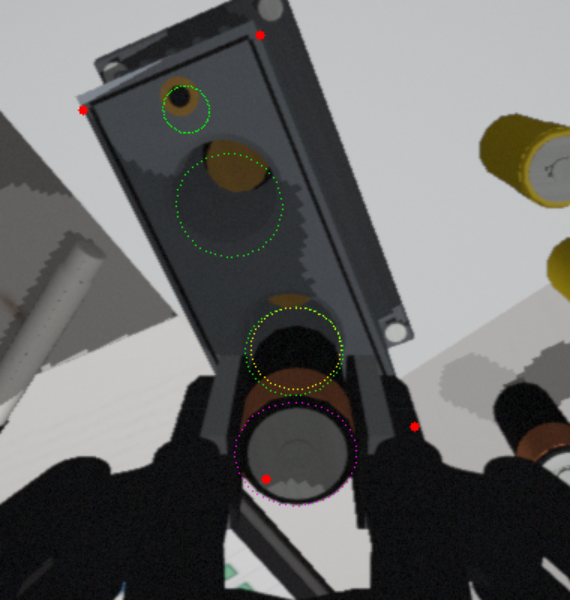

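The model ring is about 3.7 mm short in y compared with the real screw and bore. The cell has also tipped back about 7° in the pads, with its bottom shifted toward the camera's lower edge. I'll shift so the bottom sits over the bore, start it in, then bring the tool back upright.

>>> {"name": "arm_command", "arguments": {"increments": [{"dx": 1.2, "dy": 6, "dz": 1, "twist": 0}, {"dx": 1.2, "dy": 6, "dz": -5, "twist": 0}, {"dx": 1.2, "dy": 6, "dz": -9, "twist": 0}, {"dx": 1.2, "dy": 6, "dz": -12, "twist": 0}]}}

```text
time: 7.9
tool_pos: [0.5326, -0.0242, 0.0918]
eef_rot: [179.1, -0.2, 62.7]
contact_force: [0.1, -0.2, -0.2]
gripper_width: 0.0238
```

```bash
python3 - <<'E'
from h import *
c,m=avg(3,'wrist'); save(c,'w8.png')
E
```

```text
avg [ 5.3237e+02 -2.4180e+01  9.1680e+01  1.7916e+02  3.5984e+02  6.2710e+01
 -2.7000e-01  3.9000e-01 -7.1000e-01] sd [0.1 0.  0.2 0. ] t 8.05 w 0.024097776989480547
```

No contact force, and the bottom is about 8 mm in. Next I'll straighten it while lowering.

>>> {"name": "arm_command", "arguments": {"increments": [{"dx": -0.5, "dy": -2, "dz": -3, "twist": 0}, {"dx": -1, "dy": -4, "dz": -6, "twist": 0}, {"dx": -1.5, "dy": -5.5, "dz": -9, "twist": 0}, {"dx": -1.5, "dy": -5.5, "dz": -11, "twist": 0}]}}

```text
time: 8.45
tool_pos: [0.5317, -0.0282, 0.0812]
eef_rot: [179.1, -0.3, 62.8]
contact_force: [0.5, 4.2, 3.6]
gripper_width: 0.0242
```

```bash
python3 - <<'E'
from h import *
c,m=avg(2,'wrist'); cv2.imwrite('pics/w9.png',c['img'][60:460,120:520,::-1])
E
```

```text
avg [ 5.3156e+02 -2.8340e+01  8.0940e+01  1.7913e+02  3.5972e+02  6.2770e+01
  1.8500e+00  5.2600e+00 -4.6000e-01] sd [0. 0. 0. 0.] t 8.55 w 0.02401067023226145
```

View pics/w9.png

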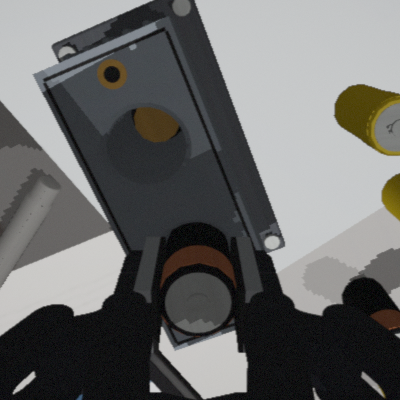

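The cell is now inside the near bore, with only its upper part showing at (200,270) in the crop and a small side force. Release.

>>> {"name": "arm_command", "arguments": {"increments": [{"dx": 0, "dy": 0, "dz": 0, "twist": 0}, {"dx": 0, "dy": 0, "dz": 0, "twist": 0}, {"dx": 0, "dy": 0, "dz": 0, "twist": 0}, {"dx": 0, "dy": 0, "dz": 5, "twist": 0}], "jaw": 58}}

```text
time: 8.95
tool_pos: [0.5308, -0.0291, 0.0855]
eef_rot: [179.2, -0.2, 62.7]
contact_force: [0.5, -0.1, 0.0]
gripper_width: 0.0496
```

>>> {"name": "arm_command", "arguments": {"increments": [{"dx": 0, "dy": 0, "dz": 40, "twist": 0}, {"dx": 5, "dy": -20, "dz": 75, "twist": 0}, {"dx": 20, "dy": -55, "dz": 90, "twist": 0}, {"dx": 40, "dy": -95, "dz": 95, "twist": 0}, {"dx": 50, "dy": -110, "dz": 95, "twist": 0}]}}

```text
time: 9.45
tool_pos: [0.5824, -0.1455, 0.1823]
eef_rot: [178.9, -0.1, 62.4]
contact_force: [-0.2, 0.1, 0.6]
gripper_width: 0.0494
```

```bash
cat >> h.py <<'E'
def wcam(m,c):
    T=np.eye(4); T[:3,:3]=R.from_euler('xyz',m[3:6],degrees=True).as_matrix(); T[:3,3]=m[:3]/1000
    M=T@np.array(c['hand_eye']); c['e']=M[:3,3]; c['r']=M[:3,:3]; return T
def ring(im,c,q,r,col):
    for t in np.linspace(0,6.28,70):
        a=w2px(c,np.array(q)+r*np.array([np.cos(t),np.sin(t),0])); cv2.circle(im,(int(round(a[0])),int(round(a[1]))),0,col,-1)
E
python3 - <<'E'
from h import *
c,m=avg(4,'wrist'); wcam(m,c); im=c['img'].copy()
ring(im,c,[.590,-.141,.05],.013,(0,255,0)); ring(im,c,[.590,-.141,0],.013,(255,0,255))
for q in ((.5305,-.029),(.535,.0187)): ring(im,c,[*q,.076],.0145,(255,0,0))
c['img']=im; save(c,'w10.png')
E
```

```text
avg [ 5.8144e+02 -1.4261e+02  1.8084e+02  1.7913e+02  3.5983e+02  6.2470e+01
  2.0000e-01 -1.3000e-01 -6.0000e-02] sd [1.  2.9 0.4 0.1] t 9.65 w 0.049823452026000234
```

View pics/w10.png

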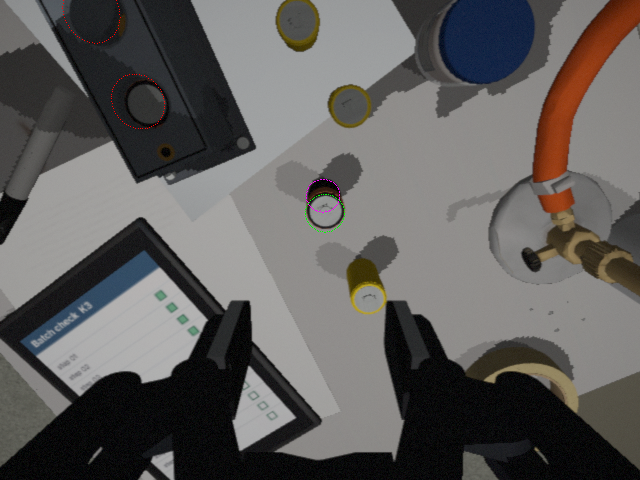

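Cell one is in the near bore, its top showing just below the rim at (145,102). Cell A's top at (325,210) matches the predicted ring at (0.590,-0.141). Descend on it.

>>> {"name": "arm_command", "arguments": {"increments": [{"dx": 8, "dy": 1, "dz": -40, "twist": 0}, {"dx": 8, "dy": 1, "dz": -80, "twist": 0}, {"dx": 8, "dy": 1, "dz": -100, "twist": 0}, {"dx": 8, "dy": 1, "dz": -100, "twist": 0}, {"dx": 8, "dy": 1, "dz": -100, "twist": 0}]}}

```text
time: 10.15
tool_pos: [0.5882, -0.1363, 0.0809]
eef_rot: [179.3, -0.3, 62.8]
contact_force: [0.7, -0.5, -0.0]
gripper_width: 0.0493
```

```bash
python3 - <<'E'
from h import *
c,m=avg(5,'wrist'); wcam(m,c); im=c['img']; save(c,'w11.png')
# bright top disc vs black ring: find bright blob near expected
a=w2px(c,[.590,-.141,.05]); print('exp',a)
u,v=a.astype(int); g=cv2.cvtColor(im,cv2.COLOR_RGB2HSV)
mk=((g[...,1]<60)&(g[...,2]>60)).astype(np.uint8)
n,lab,st,ce=cv2.connectedComponentsWithStats(mk)
for i in range(1,n):
    if np.hypot(*(ce[i]-a))<40 and 150<st[i,4]<4000: print(st[i],ce[i],px2w(c,*ce[i],.05).round(4))
print(np.unique(lab[v-5:v+6,u-5:u+6]), im[v-30:v+31:5,u].tolist())
E
```

```text
avg [ 5.8946e+02 -1.3753e+02  8.2160e+01  1.7911e+02  3.5974e+02  6.2740e+01
  5.0000e-02 -8.0000e-02  2.3000e-01] sd [0.2 0.4 0.2 0. ] t 10.4 w 0.04960526268056003
exp [320.71686002 290.15458879]
[ 294  262   48   43 1613] [317.41723497 282.78177309] [ 0.5904 -0.137   0.05  ]
[93] [[29, 30, 30], [136, 137, 135], [137, 137, 136], [82, 83, 81], [157, 159, 157], [155, 156, 155], [158, 159, 157], [161, 162, 160], [156, 159, 155], [34, 32, 34], [135, 134, 131], [133, 132, 130], [134, 133, 131]]
```

>>> {"name": "arm_command", "arguments": {"increments": [{"dx": 1, "dy": 0.5, "dz": -35, "twist": 0}, {"dx": 1, "dy": 0.5, "dz": -60, "twist": 0}, {"dx": 1, "dy": 0.5, "dz": -66, "twist": 0}, {"dx": 1, "dy": 0.5, "dz": -66, "twist": 0}, {"dx": 1, "dy": 0.5, "dz": -66, "twist": 0}]}}

```text
time: 10.9
tool_pos: [0.5914, -0.1375, 0.0174]
eef_rot: [179.0, -0.3, 62.7]
contact_force: [0.4, -0.1, -0.4]
gripper_width: 0.0493
```

>>> {"name": "arm_command", "arguments": {"increments": [{"dx": 0, "dy": 0, "dz": 0, "twist": 0}, {"dx": 0, "dy": 0, "dz": 0, "twist": 0}, {"dx": 0, "dy": 0, "dz": 0, "twist": 0}, {"dx": 0, "dy": 0, "dz": 0, "twist": 0}, {"dx": 0, "dy": 0, "dz": 0, "twist": 0}], "jaw": 0, "force": 45}}

```text
time: 11.4
tool_pos: [0.5927, -0.1376, 0.0193]
eef_rot: [178.9, -0.3, 62.7]
contact_force: [-1.4, 0.2, 6.0]
gripper_width: 0.0241
```

>>> {"name": "arm_command", "arguments": {"increments": [{"dx": 0, "dy": 0, "dz": 40, "twist": 0}, {"dx": 0, "dy": 5, "dz": 80, "twist": 0}, {"dx": -10, "dy": 40, "dz": 115, "twist": 0}, {"dx": -25, "dy": 85, "dz": 120, "twist": 0}, {"dx": -45, "dy": 130, "dz": 120, "twist": 0}]}}

```text
time: 11.9
tool_pos: [0.5496, -0.0066, 0.1423]
eef_rot: [178.5, -0.4, 62.6]
contact_force: [1.7, 0.4, -0.0]
gripper_width: 0.0238
```

```bash
python3 - <<'E'
from h import *
avg(5,'wrist')
E
```

```text
avg [546.37  -2.59 140.7  178.82 359.61  63.07  -1.01   1.27  -0.78] sd [1.4 4.4 0.5 0.1] t 12.15 w 0.02408553749664689
```

>>> {"name": "arm_command", "arguments": {"increments": [{"dx": -6, "dy": 10, "dz": -10, "twist": 0}, {"dx": -11, "dy": 19, "dz": -25, "twist": 0}, {"dx": -11, "dy": 19, "dz": -28, "twist": 0}, {"dx": -11, "dy": 19, "dz": -28, "twist": 0}]}}

```text
time: 12.55
tool_pos: [0.5363, 0.0104, 0.1109]
eef_rot: [178.9, -0.2, 62.7]
contact_force: [-0.8, 0.1, -0.8]
gripper_width: 0.0239
```

```bash
python3 - <<'E'
from h import *
avg(4,'scene')
c,m=avg(4,'wrist'); T=wcam(m,c); im=c['img'].copy(); save(c,'w12.png')
for z,col in ((-.017,(255,255,0)),(.033,(255,0,255))):
    ring(im,c,m[:3]/1000+np.array([0,0,z]),.013,col)
for q in ((.5308,-.0291),(.5353,.0185)): ring(im,c,[*q,.076],.0145,(255,0,0))
ring(im,c,[.5380,.0463,.076],.005,(255,0,0))
cv2.imwrite('pics/w12o.png',cv2.resize(im[60:460,120:500,::-1],None,fx=1.5,fy=1.5))
E
```

```text
avg [ 5.3747e+02  1.0320e+01  1.1200e+02  1.7876e+02  3.5972e+02  6.2680e+01
  6.9000e-01 -1.8000e-01 -7.1000e-01] sd [0.3 0.1 0.3 0. ] t 12.75 w 0.02417880717551573
avg [ 5.3750e+02  1.0620e+01  1.1231e+02  1.7873e+02  3.5971e+02  6.2700e+01
 -0.0000e+00 -4.6000e-01 -1.0500e+00] sd [0.1 0.1 0.  0. ] t 12.95 w 0.024388583673221265
```

View pics/w12o.png

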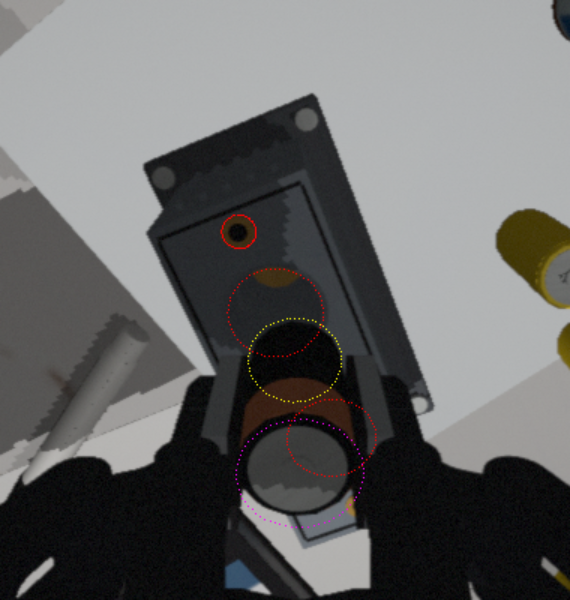

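The far screw at (238,231) and the far bore mouth match the model exactly. The cell hangs straight, with its bottom at (295,360). Next: shift by (-2.2, +7.9) mm and lower.

>>> {"name": "arm_command", "arguments": {"increments": [{"dx": -2.2, "dy": 8, "dz": -5, "twist": 0}, {"dx": -2.2, "dy": 8, "dz": -10, "twist": 0}, {"dx": -2.2, "dy": 8, "dz": -14, "twist": 0}, {"dx": -2.2, "dy": 8, "dz": -18, "twist": 0}, {"dx": -2.2, "dy": 8, "dz": -23, "twist": 0}]}}

```text
time: 13.45
tool_pos: [0.5352, 0.0187, 0.0888]
eef_rot: [178.7, -0.3, 62.7]
contact_force: [-0.0, -0.0, -0.5]
gripper_width: 0.0242
```

```bash
python3 - <<'E'
from h import *
avg(3,'wrist')
E
```

```text
avg [ 5.3464e+02  1.8600e+01  8.8380e+01  1.7880e+02  3.5975e+02  6.2710e+01
 -2.8000e-01  5.7000e-01 -1.1900e+00] sd [0.1 0.  0.3 0. ] t 13.6 w 0.02374955072208206
```

Entering freely. Lower a bit more and release.

>>> {"name": "arm_command", "arguments": {"increments": [{"dx": 0, "dy": 0, "dz": -4, "twist": 0}, {"dx": 0, "dy": 0, "dz": -8, "twist": 0}, {"dx": 0, "dy": 0, "dz": -8, "twist": 0}]}}

```text
time: 13.9
tool_pos: [0.5344, 0.0185, 0.0801]
eef_rot: [178.8, -0.2, 62.7]
contact_force: [-0.2, 0.4, -0.8]
gripper_width: 0.0244
```

>>> {"name": "arm_command", "arguments": {"increments": [{"dx": 0, "dy": 0, "dz": 0, "twist": 0}, {"dx": 0, "dy": 0, "dz": 0, "twist": 0}, {"dx": 0, "dy": 0, "dz": 0, "twist": 0}, {"dx": 0, "dy": 0, "dz": 5, "twist": 0}], "jaw": 58}}

```text
time: 14.3
tool_pos: [0.5339, 0.0185, 0.0849]
eef_rot: [178.9, -0.2, 62.7]
contact_force: [-0.4, -0.5, -0.4]
gripper_width: 0.0495
```

>>> {"name": "arm_command", "arguments": {"increments": [{"dx": 0, "dy": 0, "dz": 45, "twist": 0}, {"dx": -5, "dy": 15, "dz": 90, "twist": 0}, {"dx": -15, "dy": 55, "dz": 120, "twist": 0}, {"dx": -25, "dy": 95, "dz": 130, "twist": 0}, {"dx": -35, "dy": 130, "dz": 140, "twist": 0}]}}

```text
time: 14.8
tool_pos: [0.499, 0.1506, 0.2272]
eef_rot: [178.7, -0.3, 62.7]
contact_force: [-0.3, 0.3, 0.7]
gripper_width: 0.0498
```

>>> {"name": "arm_command", "arguments": {"increments": [{"dx": -5, "dy": 20, "dz": 0, "twist": 0}, {"dx": -5, "dy": 30, "dz": 0, "twist": 0}, {"dx": -5, "dy": 30, "dz": 0, "twist": 0}, {"dx": -5, "dy": 30, "dz": 0, "twist": 0}]}}

```text
time: 15.2
tool_pos: [0.4943, 0.1791, 0.2267]
eef_rot: [178.7, -0.2, 62.6]
contact_force: [-0.5, 0.0, 0.5]
gripper_width: 0.0493
```

```bash
python3 - <<'E'
from h import *
k=cam('scene'); k2=k['img'][215:320,250:380]
c,m=avg(4,'wrist'); wcam(m,c); im=c['img']; save(c,'w13.png')
A=cv2.resize(k2,None,fx=3,fy=3,interpolation=cv2.INTER_CUBIC)
out=np.zeros((480,390+410,3),np.uint8); out[:A.shape[0],:390]=A; B=cv2.resize(im,(410,308)); out[:308,390:]=B
cv2.imwrite('pics/c13.png',out[:320,:,::-1])
for l,z in (('cover_grip',.038),):
    for o in env.search_frame(l,'wrist')[:3]:
        v,u=o['point'][0]*480,o['point'][1]*640
        print(l,round(o['confidence'],2),round(u),round(v),px2w(c,u,v,z).round(3))
E
```

```text
avg [ 4.9437e+02  1.7887e+02  2.2665e+02  1.7876e+02  3.5974e+02  6.2570e+01
 -3.9000e-01 -6.0000e-02  7.0000e-02] sd [0.  0.3 0.1 0. ] t 15.45 w 0.04926294807039769
cover_grip 0.83 278 98 [0.508 0.259 0.038]
```

View pics/c13.png

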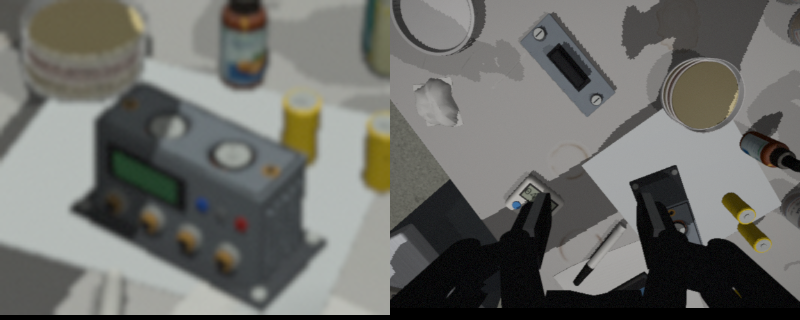

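Both cells sit just below the rim, button discs showing, in the scene crop at (167,127) and (233,155). The wrist inset shows the cover, with screw heads at (234,51) and (323,154) in wrist pixels and the rib between them.

```bash
python3 - <<'E'
from h import *
c,m=avg(4,'wrist'); wcam(m,c); im=c['img']
P=[]
for u,v in ((234,51),(323,154)):
    h=circ(im,u,v,18,(5,11)); print(h)
    a=h[0][:2] if h else (u,v); P.append(px2w(c,*a,.020)); print(P[-1].round(4), px2w(c,u,v,.020).round(4))
d=P[0]-P[1]; print('len',np.linalg.norm(d),'ang',np.degrees(np.arctan2(d[1],d[0])),'mid',(P[0]+P[1])/2)
# rib top: dark blob
g=cv2.cvtColor(im,cv2.COLOR_RGB2GRAY); mk=(g<45).astype(np.uint8); n,lab,st,ce=cv2.connectedComponentsWithStats(mk)
for i in range(1,n):
    if np.hypot(*(ce[i]-np.array([283,107])))<40 and st[i,4]>300:
        pts=np.argwhere(lab==i)[:,::-1].astype(np.float32); r=cv2.minAreaRect(pts); print(r,px2w(c,*r[0],.038).round(4))
E
```

```text
avg [ 4.9414e+02  1.8009e+02  2.2704e+02  1.7874e+02  3.5969e+02  6.2670e+01
 -2.2000e-01  2.8000e-01  5.0000e-02] sd [0.  0.2 0.1 0. ] t 15.7 w 0.04977617157450172
[(np.float32(233.5), np.float32(53.833336), np.float32(8.400001))]
[0.4922 0.3047 0.02  ] [0.4935 0.3063 0.02  ]
[(np.float32(322.5), np.float32(155.5), np.float32(9.333333))]
[0.5171 0.2055 0.02  ] [0.518  0.2063 0.02  ]
len 0.10234801109132907 ang 104.08838414984277 mid [0.5046525  0.25508916 0.02      ]
((279.98345947265625, 106.01460266113281), (76.6598892211914, 27.74399757385254), 48.57633590698242) [0.5063 0.2554 0.038 ]
```

>>> {"name": "arm_command", "arguments": {"increments": [{"dx": 2, "dy": 15, "dz": -15, "twist": 8.3}, {"dx": 4, "dy": 30, "dz": -35, "twist": 16.6}, {"dx": 7, "dy": 50, "dz": -60, "twist": 24.9}, {"dx": 10, "dy": 65, "dz": -85, "twist": 33.2}, {"dx": 10.5, "dy": 75, "dz": -107, "twist": 41.4}], "jaw": 45, "force": 80}}

```text
time: 16.2
tool_pos: [0.5046, 0.2566, 0.1191]
eef_rot: [178.7, -0.4, 104.5]
contact_force: [0.3, 0.4, -1.2]
gripper_width: 0.0384
```

>>> {"name": "arm_command", "arguments": {"increments": [{"dx": 0, "dy": 0, "dz": 0, "twist": 0}, {"dx": 0, "dy": 0, "dz": 0, "twist": 0}]}}

```text
time: 16.4
tool_pos: [0.5043, 0.2567, 0.1189]
eef_rot: [178.8, -0.4, 104.3]
contact_force: [0.0, 0.6, 0.7]
gripper_width: 0.0385
```

```bash
python3 - <<'E'
from h import *
c,m=avg(5,'wrist'); wcam(m,c); im=c['img']; save(c,'w14.png'); print(env.state()['joints'].round(0))
g=cv2.cvtColor(im,cv2.COLOR_RGB2GRAY)
P=[]
for q in ([.4922,.3047,.02],[.5171,.2055,.02]):
    a=w2px(c,q); h=circ(im,int(a[0]),int(a[1]),30,(8,22)); print(a,h)
    if h: P.append(px2w(c,*h[0][:2],.020)); print(P[-1].round(4))
a=w2px(c,[.505,.255,.038]); print('rib exp',a)
mk=(g<45).astype(np.uint8); n,lab,st,ce=cv2.connectedComponentsWithStats(mk)
for i in range(1,n):
    if np.hypot(*(ce[i]-a))<70 and st[i,4]>300:
        pts=np.argwhere(lab==i)[:,::-1].astype(np.float32); print(cv2.minAreaRect(pts),st[i])
E
```

```text
avg [ 5.0545e+02  2.5630e+02  1.2023e+02  1.7863e+02  3.5966e+02  1.0430e+02
 -3.0000e-02  8.0000e-02 -3.1000e-01] sd [0.3 0.1 0.3 0. ] t 16.65 w 0.03838629024356174
[  9.  35. -51. 107.  34.  53. -43.]
[310.22250784 151.29303751] [(np.float32(309.83334), np.float32(149.83333), np.float32(10.8))]
[0.4918 0.3054 0.02  ]
[310.5376388  312.22361803] [(np.float32(309.16666), np.float32(315.16666), np.float32(10.433333))]
[0.5168 0.2032 0.02  ]
rib exp [311.18531045 247.44402676]
((309.5, 235.0), (98.0, 35.0), 90.0) [ 292  186   36   99 3361]
```

View pics/w14.png

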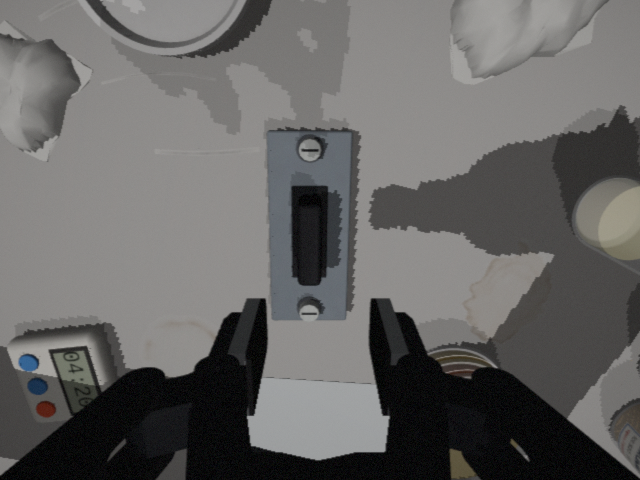

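The cover lies between the jaws and parallel to them, with the rib at (310,235) and the screws at (310,150) and (309,315). Descend and grip.

>>> {"name": "arm_command", "arguments": {"increments": [{"dx": -1, "dy": -2, "dz": -35, "twist": -0.5}, {"dx": -1, "dy": -2, "dz": -70, "twist": -0.5}, {"dx": -1, "dy": -2, "dz": -95, "twist": -0.5}, {"dx": -1, "dy": -2, "dz": -104, "twist": -0.5}, {"dx": -1, "dy": -2, "dz": -104, "twist": -0.5}]}}

```text
time: 17.15
tool_pos: [0.5043, 0.2537, 0.016]
eef_rot: [178.7, -0.3, 103.8]
contact_force: [0.3, -0.2, -0.7]
gripper_width: 0.0383
```

>>> {"name": "arm_command", "arguments": {"increments": [{"dx": 0, "dy": 0, "dz": 0, "twist": 0}, {"dx": 0, "dy": 0, "dz": 0, "twist": 0}, {"dx": 0, "dy": 0, "dz": 0, "twist": 0}, {"dx": 0, "dy": 0, "dz": 0, "twist": 0}, {"dx": 0, "dy": 0, "dz": 0, "twist": 0}], "jaw": 0}}

```text
time: 17.65
tool_pos: [0.5055, 0.2544, 0.0178]
eef_rot: [178.5, -0.3, 103.8]
contact_force: [-1.4, -1.6, 7.2]
gripper_width: 0.0122
```

```bash
python3 - <<'E'
from h import *
avg(4,'wrist')
E
```

```text
avg [ 5.0554e+02  2.5445e+02  1.7780e+01  1.7850e+02  3.5969e+02  1.0380e+02
 -5.0000e-01 -5.7000e-01  6.8500e+00] sd [0. 0. 0. 0.] t 17.85 w 0.012024594519871524
```

>>> {"name": "arm_command", "arguments": {"increments": [{"dx": 0, "dy": 0, "dz": 30, "twist": 0}, {"dx": 0, "dy": 0, "dz": 70, "twist": 0}, {"dx": 0, "dy": -25, "dz": 110, "twist": -5}, {"dx": 4, "dy": -65, "dz": 130, "twist": -10}, {"dx": 8, "dy": -105, "dz": 135, "twist": -15}]}}

```text
time: 18.35
tool_pos: [0.5152, 0.1499, 0.1562]
eef_rot: [178.2, -0.4, 88.7]
contact_force: [1.0, -1.2, -1.3]
gripper_width: 0.0122
```

>>> {"name": "arm_command", "arguments": {"increments": [{"dx": 5, "dy": -40, "dz": 0, "twist": -2}, {"dx": 10, "dy": -80, "dz": 0, "twist": -4}, {"dx": 14, "dy": -115, "dz": 0, "twist": -4.3}, {"dx": 18, "dy": -140, "dz": 0, "twist": -4.3}, {"dx": 19, "dy": -150, "dz": 0, "twist": -4.3}]}}

```text
time: 18.85
tool_pos: [0.5344, -0.0039, 0.1564]
eef_rot: [178.1, -0.3, 84.1]
contact_force: [0.3, -0.9, -0.8]
gripper_width: 0.012
```

```bash
python3 - <<'E'
from h import *
avg(4,'wrist'); avg(3,'wrist')
E
```

```text
avg [ 5.3418e+02 -8.5000e-01  1.5641e+02  1.7816e+02  3.5963e+02  8.4320e+01
 -1.1000e-01 -1.5000e-01 -1.6300e+00] sd [0.2 2.1 0.1 0. ] t 19.05 w 0.012166905670002623
avg [ 5.3399e+02  2.1500e+00  1.5647e+02  1.7816e+02  3.5957e+02  8.4590e+01
  6.0000e-02  6.1000e-01 -1.4600e+00] sd [0. 0. 0. 0.] t 19.2 w 0.012166813446440144
```

>>> {"name": "arm_command", "arguments": {"increments": [{"dx": -1, "dy": -4, "dz": -10, "twist": 0}, {"dx": -1, "dy": -7.5, "dz": -20, "twist": 0}, {"dx": -1, "dy": -7.5, "dz": -35, "twist": 0}, {"dx": -1, "dy": -7.5, "dz": -45, "twist": 0}, {"dx": -1, "dy": -7.5, "dz": -45, "twist": 0}]}}

```text
time: 19.7
tool_pos: [0.5313, -0.0054, 0.1091]
eef_rot: [178.4, -0.4, 84.6]
contact_force: [-0.2, -0.3, -1.4]
gripper_width: 0.0121
```

```bash
python3 - <<'E'
from h import *
c,m=avg(5,'wrist'); wcam(m,c); im=c['img'].copy()
ctr=np.array([.533,-.0053,.076]); a=np.radians(84.5); d=np.array([np.cos(a),np.sin(a),0]); n=np.array([np.sin(a),-np.cos(a),0])
def box(ctr,d,n,col):
    P=np.array([w2px(c,ctr+d*j+n*i) for i,j in ((-.025,.062),(.025,.062),(.025,-.062),(-.025,-.062))]).round().astype(np.int32)
    cv2.polylines(im,[P],True,col,1)
box(ctr,d,n,(0,255,0))
a=np.radians(m[5]); d=np.array([np.cos(a),np.sin(a),0]); n=np.array([np.sin(a),-np.cos(a),0])
box(m[:3]/1000-[0,0,.0058],d,n,(255,0,0))
cv2.imwrite('pics/w15.png',im[:,:,::-1])
E
```

```text
avg [ 5.3298e+02 -5.1200e+00  1.1123e+02  1.7818e+02  3.5956e+02  8.4620e+01
 -1.3000e-01  1.1000e-01 -7.9000e-01] sd [0.5 0.1 0.7 0.1] t 19.95 w 0.011937190245607188
```

View pics/w15.png

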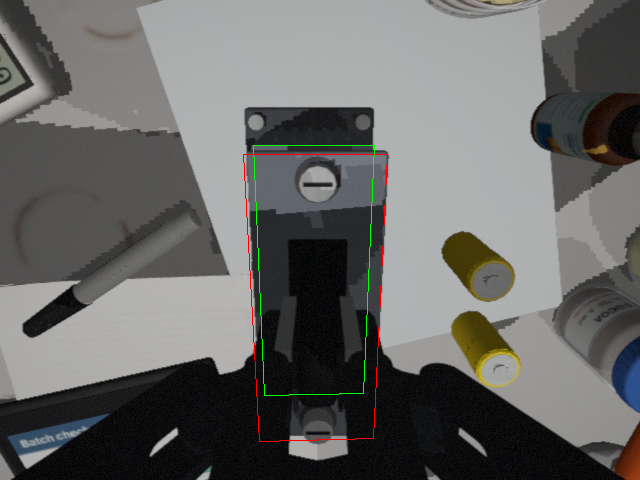

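The cover is held squarely above the case. Its far edge is at row 151 and its sides are at 249–388, within about 1 mm of the prediction. Lower it to start the spigots.

>>> {"name": "arm_command", "arguments": {"increments": [{"dx": -0.5, "dy": -0.5, "dz": -6, "twist": 0}, {"dx": -0.5, "dy": -0.5, "dz": -12, "twist": 0}, {"dx": -0.5, "dy": -0.5, "dz": -16, "twist": 0}, {"dx": -0.5, "dy": -0.5, "dz": -19, "twist": 0}]}}

```text
time: 20.35
tool_pos: [0.5327, -0.0058, 0.0923]
eef_rot: [178.1, -0.4, 84.6]
contact_force: [-0.3, 0.1, -1.3]
gripper_width: 0.0124
```

```bash
python3 - <<'E'
from h import *
avg(4,'wrist')
E
```

```text
avg [ 5.3285e+02 -5.6900e+00  9.2530e+01  1.7813e+02  3.5956e+02  8.4620e+01
  1.1000e-01 -5.0000e-02 -1.0600e+00] sd [0.1 0.  0.3 0. ] t 20.55 w 0.012409065920106903
```

The spigots are in the mouths with no contact force. Press down gently.

>>> {"name": "arm_command", "arguments": {"increments": [{"dx": 0, "dy": 0, "dz": -2, "twist": 0}, {"dx": 0, "dy": 0, "dz": -4, "twist": 0}, {"dx": 0, "dy": 0, "dz": -5, "twist": 0}, {"dx": 0, "dy": 0, "dz": -5, "twist": 0}]}}

```text
time: 20.95
tool_pos: [0.5333, -0.0055, 0.0882]
eef_rot: [178.1, -0.4, 84.6]
contact_force: [-2.0, 0.3, 4.5]
gripper_width: 0.0124
```

```bash
python3 - <<'E'
from h import *
avg(3,'wrist')
E
```

```text
avg [ 5.3334e+02 -5.5400e+00  8.8230e+01  1.7807e+02  3.5957e+02  8.4620e+01
 -1.6400e+00 -7.0000e-02  4.8400e+00] sd [0. 0. 0. 0.] t 21.1 w 0.012155247038043812
```

>>> {"name": "arm_command", "arguments": {"increments": [{"dx": 0, "dy": 0, "dz": -1, "twist": 0}, {"dx": 0, "dy": 0, "dz": -2, "twist": 0}, {"dx": 0, "dy": 0, "dz": -3, "twist": 0}, {"dx": 0, "dy": 0, "dz": -3, "twist": 0}]}}

```text
time: 21.5
tool_pos: [0.5336, -0.0055, 0.087]
eef_rot: [178.0, -0.3, 84.6]
contact_force: [-6.3, -0.1, 21.6]
gripper_width: 0.012
```

```bash
python3 - <<'E'
from h import *
avg(3,'wrist')
E
```

```text
avg [533.61  -5.52  87.03 178.04 359.66  84.62  -6.94  -0.97  21.58] sd [0. 0. 0. 0.] t 21.65 w 0.011831147781166996
```

>>> {"name": "arm_command", "arguments": {"increments": [{"dx": -0.7, "dy": 0, "dz": -1.5, "twist": 0}, {"dx": -1, "dy": 0, "dz": -2.5, "twist": 0}, {"dx": -1, "dy": 0, "dz": -3, "twist": 0}, {"dx": -1, "dy": 0, "dz": -3, "twist": 0}]}}

```text
time: 22.05
tool_pos: [0.5337, -0.0056, 0.0869]
eef_rot: [177.9, -0.2, 84.6]
contact_force: [-8.2, -2.6, 30.6]
gripper_width: 0.0125
```

```bash
python3 - <<'E'
from h import *
c,m=avg(3,'wrist'); k=cam('scene'); A=k['img'][215:310,255:365]; s=cam('side'); B=s['img'][225:300,310:380]
o=np.zeros((480,800,3),np.uint8); A=cv2.resize(A,(440,380),interpolation=cv2.INTER_CUBIC); B=cv2.resize(B,(350,375),interpolation=cv2.INTER_CUBIC)
o[:380,:440]=A; o[:375,445:795]=B; cv2.imwrite('pics/f1.png',o[:385,:,::-1]); print(env.state()['torque'])
E
```

```text
avg [533.67  -5.55  86.93 177.92 359.79  84.61  -8.4   -1.71  30.46] sd [0. 0. 0. 0.] t 22.2 w 0.012132485944904596
[-0.19574634  2.33954545 -0.02091593]
```

View pics/f1.png

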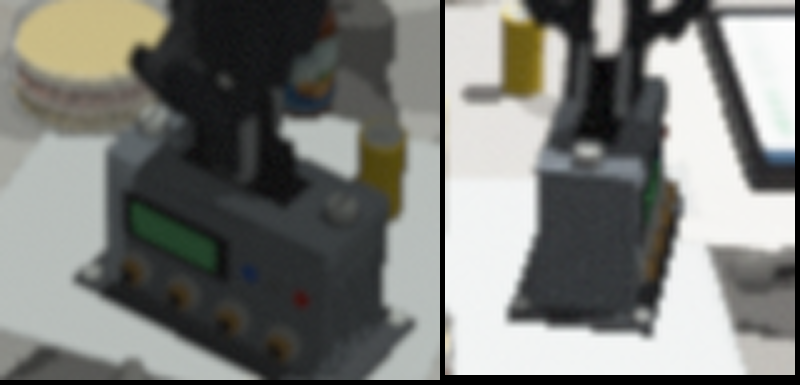

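The crops show the cover closed on the case: the plate lies flush with the case outline in the scene view and parallel to the end face in the side view, and no gap is visible. Adding 9 N moved it only 0.1 mm, so it is on the hard stop, at a TCP height of 86.9 mm against 86.8 mm predicted. The hold is steady at about 30 N, of which the springs take about 10 N. Handing in.

```bash
python3 - <<'E'
from h import *
s=env.state(); print(s['time'],s['tool_pos'],s['contact_force'],s['gripper_width']); print(env.job_done())
E
```

```text
22.3 [ 0.53369628 -0.00555617  0.0869564 ] [-8.02167618 -1.04621088 30.41616309] 0.012511925379382892
the job is handed in; nothing more can be done
None
```

I put both black cells button up into the bores and set the cover on with its spigots in them. I handed in at 22.3 s, still gripping the cover and pressing it down at about 30 N.

**Final checks:**
- **Seating:** Extra push no longer moved the cover. The tool stood at 86.9 mm, against 86.8 mm predicted for fully home. The scene and side crops showed no gap.
- **Cells:** Both showed just below the rim before the cover went on.
- **Bystanders:** I never moved near the beaker, bottle or jar, but I did not check them again at the end.

**What went wrong or disagreed:**
- **First insertion:** The first cell hit the rim at about 41 N on the wrist, because my bore estimate was about 4 mm off, and it tilted in the jaws. I re-measured, straightened it in the bore and released it, and it seated.
- **Tool tilt:** By the end the tool was tilted about 2° from vertical, 0.6° more than when it gripped the cover. A side force of about 8 N also remained. A gap of a few tenths of a millimetre along one long edge would not show at the camera resolution.
- **Pictures:** I viewed 16, over the budget of 10. One was of bare bench after a move call was refused.

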